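Take the hanging pail down with the lifting fork

TASK

The little tin pail hanging on the hook stand must not be touched by the gripper. Pick up the two-pronged lifting fork, lift the pail up and off the hook by its bail with it, carry it over and set it down gently, upright, in the middle of the round wooden board. Then draw the fork out and lay it flat on the bench, right way up as you found it, without disturbing the jar, the printing block or the whetstone.

Things in the scene. Friction and masses are not known exactly. Their poses are not given: they have to be found in the camera images.
- fork: Loose lifting fork, 0.14 kg: pale wooden handle, two dark steel prongs, lying flat. Origin under the handle's middle, x along the prongs, z up when right way up. Handle 90 mm long (x -45 to 45), 20 wide, 28 high. Cross-bar at x = 58; two round prongs 8 mm thick centred at y = -20 and 20 mm, level at z = 14 up to x = 105 mm, then a dip and an upturned tip (see fork_seat).
- fork_grip (a point): Centre of the fork's handle, half-way up (14 mm over its underside), the place to grasp it, across its 20 mm width; axes as the fork's.
- fork_seat (a point): Point half-way between the dips of the two prongs, level with their upper surface, 120 mm ahead of the handle's centre and 8 mm above the fork's underside; a bail laid over both prongs settles there. The prongs end 15 mm farther on in upturned tips whose tops stand 16 mm above this point; the dips' undersides are 8 mm below it. Axes as the fork's.
- pail: Loose open tin pail, 0.12 kg, hanging on the hook at the start, base about 70 mm above the bench. Origin at the centre of its underside, z up. Diameter 52 mm, rim at z = 70. A stiff upright bail of 5 mm wire lies in its y-z plane: two level shoulders (y 9 to 30 mm on each side) and between them a small raised kink that rides on the hook. It can swing a little about y.
- pail_bail (a point): Middle of the bail, at the height of the underside of its level shoulders (127.5 mm above the pail's base). The opening below, to the rim, is 57 mm high, 63 mm wide at the top; the x axis runs through it. Axes as the pail's.
- stand: Fixed hook stand. Origin on the bench below the hook's seat, z up; the hook points to its -x and the pail's x lies along its x. Hook: 8 mm bar, seat centre line at z = 200, upturned tip at x = -20 with top at z = 224, post at x = 65, top 242 mm. Foot 16 high, x -30 to 100, y -45 to 45. To come free the bail rises 30 mm or more, then goes to -x; the prongs fit on both sides of the hook.
- board_top (a point): Centre of the upper face of the fixed plain round dark wooden board (diameter 120 mm, top 14 mm above the bench); z up.
- jar: Bystander: glass jar with black lid and amber contents, 63 mm wide, 94 mm high, loose; origin under its centre.
- print_block: Bystander: black carved hand printing block 52 x 70 mm, 58 mm high with its grip, loose; origin under its centre.
- stone: Bystander: grey whetstone 45 x 140 x 20 mm, long side along its y, loose; origin under its centre.
Not all that is in view belongs to the job. Leave any blue look-alike of the pail alone.

How it is judged (in metres and radians):
On the way, in this order (a step that is already met when the one before it is completed fails the run):
1. the pail hangs on the fork, off the hook (contact force between fork and pail above 0.3 N and contact force between pail and stand below 0.02 N and horizontal distance between pail and stand above 0.04 m and height (world z) of pail above 0.025 m), for 0.2 s.
2. the pail stands upright on the round board (horizontal distance between pail and board_top below 0.03 m and height (world z) of pail between 0.01 and 0.02 m and angle between pail's own z axis and vertical below 0.12 rad), for 0.2 s.
At the end, for the whole second after the job is handed in: The pail stands at rest upright (within 0.12 rad) on the round board, within 30 mm of its centre; the fork lies at rest flat on the bench, right way up (within 0.12 rad, handle centre below 22 mm) and touches the pail no more (all of step 2 and linear speed of each of pail, fork below 0.02 m/s and contact force between fork and pail below 0.02 N and height (world z) of fork_grip below 0.022 m and angle between fork's own z axis and vertical below 0.12 rad).
It fails at once if the gripper or arm touches the pail (contact force between any of the fingers, the arm and pail above 0.3 N).
It fails at once if the pail is dropped or set down hard (faster than 0.4 m/s with its base within 16 mm of the board's height) (height (world z) of pail below 0.03 m and linear speed of pail above 0.4 m/s).
It fails at once if the jar is moved by more than 30 mm (distance of jar from where it was at the start of the episode above 0.03 m).
It fails at once if the printing block is moved by more than 30 mm (distance of print_block from where it was at the start of the episode above 0.03 m).
It fails at once if the whetstone is moved by more than 30 mm (distance of stone from where it was at the start of the episode above 0.03 m).
It also fails if it takes over 61 s, if anything falls off the work surface, if the arm or the gripper's body presses on something with over 40 N, if the wrist force passes 120 N, or if a joint passes its speed limit or range.

ROBOT

A 6-joint arm with a two-finger parallel gripper is mounted at the origin on a cart in front of the work surface, level with it; the furniture and walls round the work are solid. World frame = base frame: x ahead of the robot, y to its left, z up, the work surface at z = 0. Lengths are in mm, angles in degrees, forces in N, time in s.
With the tool pointing down it reaches from about 275 to 875 mm from the base axis. Payload 12.5 kg.
Tool frame: the origin (TCP) lies midway between the tips of the shut fingers; the grasp point (between the pads) lies 19 mm behind it; y points along the fingers, x is the direction in which the jaws open and shut, and the axes are right-handed (so a half turn about y gives the same grasp; the last joint's range is limited). The gripper opens to 85 mm and grips with 20 to 120 N. Pads are 22 mm wide; open, the fingers measure 114 mm over their backs; the gripper's body (76 mm by 85 mm) begins 54 mm behind the grasp point. The pads swing forward as they close: fully open they stand 13 mm farther back than shut.
Start: joints at [-72.055, 20.094, 94.641, -0, 65.266, -4.847], TCP at [213.082, -507.031, 231.29] pointing down, gripper open.
Joint ranges: [-157.81, 157.81], [-45, 120.19], [0.68, 151.7], [-89.99, 269.99], [4.06, 180], [-164.3, 164.3]. Speed limits (degrees/s): [127.2, 127.2, 159.86, 180, 180, 180].

INTERFACE

Orientations are given as [roll, pitch, yaw] about the fixed x, y, z axes, in that order (R = Rz(yaw) Ry(pitch) Rx(roll)).
In Python, from bench import sense, capture, close_job gives the robot as it stands. The module is installed in compiled form; this text tells all that it offers.
- The arm moves only by the tool apply_moves, never from a script. Its argument "series" is a list of rows, each a list of 3 entries, a list of its own where there are three numbers: the shift along the tool's x, y, z normalised to -1 to 1, where 1 is 0.8 m, then the turn, a rotation vector about the tool's x, y, z normalised to -1 to 1, where 1 is pi/4 rad, then the closure, from 0 (fully open) to 1 (shut). In form: [[[tx, ty, tz], [wx, wy, wz], grip], ...]. A call has 1 to 12 rows; each row is the pose to reach, as a shift and turn from the pose commanded when the call began, along the tool's axes at that moment; what a row does not reach only later rows make up. A row lasts 1/8 s, in which the tool goes at most 62.5 mm and 10.7 degrees, less where a joint would pass 70% of its speed; a pose out of reach is approached as far as the arm can. A call with a number of a shift or a turn outside -1 to 1 is refused whole. A call with a gripper value outside its range is refused whole. The fingers move at their own pace and stop on an object; "force" is the grip in N (left out, the last holds). Time passes only in rows, so rows that repeat a pose let the fingers close. It gives the time, the measured TCP pose, the force and the opening at its end, in the units of the state.
- sense(): the state, without advancing time (a new reading comes with each control period).
- capture(name): name is "side" or "top" or "wrist"; returns a dict with "pixels" (420x560x3 uint8, red, green, blue), "K" (3x3 intrinsics, pixels), "k1" (the pictures are not rectified: a ray, as slopes to the right and down, at radius r is drawn at 1 + k1 r^2 times it, then the intrinsics apply), "origin" and "attitude" of the camera in the world; the wrist camera has in their place "hand_eye" (4x4, takes a point from camera to tool coordinates, whose origin is the TCP and whose axes are the tool frame's). Camera axes: x right, y up, looking along -z (the intrinsics and any distortion apply to the point x, -y, -z); pixel columns grow to the right and rows downward; lengths in mm; the calibration is good to about 2 mm. A picture is of the moment at which its call begins: read the wrist's pose just before it. There is no depth.
- close_job(): hands the job in, once; it reports no verdict.
The state is a dict: "clock": time; "q": joint angles; "joint_velocities": joint speeds; "effort": joint torques, N m; "ee_pos": TCP position; "eef_rot": TCP orientation; "wrist_force": force on the tool from outside, world axes, zero at the start; "ft_torque": the same for the moment, N m; "opening": finger opening in mm.
Only numpy, scipy, OpenCV 4.12 (cv2) and the standard library are available. Lean on these libraries where they do the work, as an engineer would, in place of code of your own. Each camera call takes 0.05 s, during which the arm holds its last target.

## Working session

There is one attempt and no reset: what is moved stays moved. The work goes in short steps, Python scripts to look and compute and a tool call to move; the robot and the scene stay as the last step left them, time stands still between calls to the robot, and variables do not carry over. Pictures are saved under pics/ and viewed, and the job is handed in when it is done.

Besides the shell and the picture viewer there is one more tool, called after ">>>" by a JSON object that holds its "method" and its "body". apply_moves: Moves the arm, as the interface text tells. Scaled input: -1 to 1 covers 0.8 m each way for a shift and pi/4 rad each way for a turn. Its arguments: {"type":"object","properties":{"series":{"type":"array"},"force":{"type":"number"}},"required":["series"]}

```bash
mkdir -p pics; python3 - <<'E'
from bench import sense, capture
import cv2
s=sense(); print(s)
for n in ["side","top","wrist"]:
    c=capture(n); cv2.imwrite(f"pics/{n}0.png",c["pixels"][:,:,::-1])
    print(n,{k:v for k,v in c.items() if k!="pixels"})
E
```

```text
{'clock': 0.0, 'q': array([-7.20553048e+01,  2.01248326e+01,  9.46760466e+01, -1.36254659e-04,
        6.52662046e+01, -4.84808344e+00]), 'joint_velocities': array([ 0.07547801,  0.01068883, -0.03662214, -0.02518142, -0.01156554,
       -0.03568506]), 'effort': array([ 4.52394670e-03, -5.06069291e+01, -2.91402447e+01,  2.28190111e-04,
        4.43458426e-03,  7.86475653e-06]), 'ee_pos': array([ 212.98422722, -506.73362494,  230.75968483]), 'eef_rot': array([-8.99944537e+01,  6.68542127e-02, -6.72071610e+01]), 'wrist_force': array([-1.03891296, -0.01670932,  0.69003899]), 'ft_torque': array([-0.01868597, -0.0178044 ,  0.01768124]), 'opening': 85.08308649142921}
side {'K': array([[392.274205  ,   0.        , 279.23079358],
       [  0.        , 392.274205  , 204.47492576],
       [  0.        ,   0.        ,   1.        ]]), 'k1': -0.030349088817229895, 'origin': array([  502.66348056, -1140.7916902 ,   714.68328787]), 'attitude': array([56.16194769,  0.78499898, -4.69095439])}
top {'K': array([[398.32749201,   0.        , 275.39305018],
       [  0.        , 398.32749201, 209.92300399],
       [  0.        ,   0.        ,   1.        ]]), 'k1': -0.02032595439344841, 'origin': array([ 504.50986308, -293.61951592, 1195.80524288]), 'attitude': array([  2.87167539,  -1.09154274, -89.5366588 ])}
wrist {'K': array([[334.36615352,   0.        , 279.32234217],
       [  0.        , 334.36615352, 210.6803321 ],
       [  0.        ,   0.        ,   1.        ]]), 'k1': -0.017841898825761413, 'hand_eye': array([[ 9.99998907e-01, -8.93482901e-04,  1.17767959e-03,
         7.64636855e-01],
       [ 1.39961449e-03,  3.15878829e-01, -9.48798507e-01,
        -1.43273851e+02],
       [ 4.75731194e-04,  9.48799119e-01,  3.15879734e-01,
         8.06992448e+01],
       [ 0.00000000e+00,  0.00000000e+00,  0.00000000e+00,
         1.00000000e+00]])}
```

View pics/side0.png

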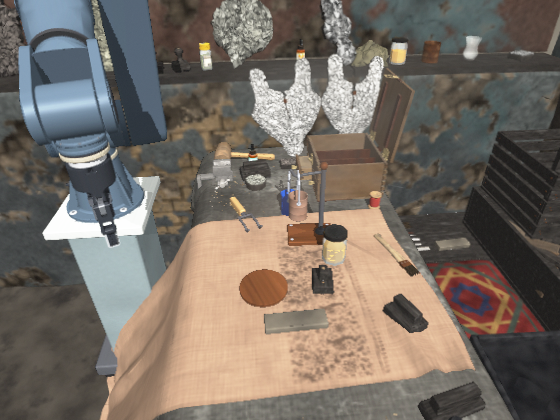

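View pics/top0.png

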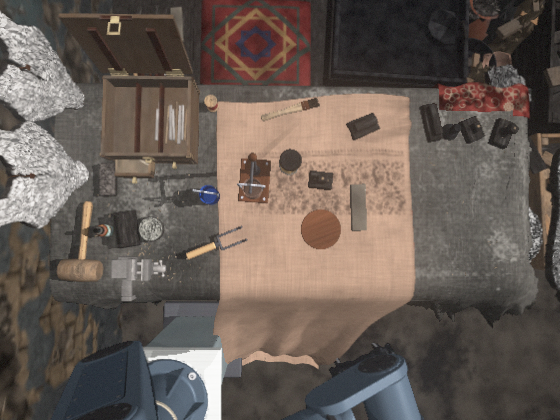

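View pics/wrist0.png

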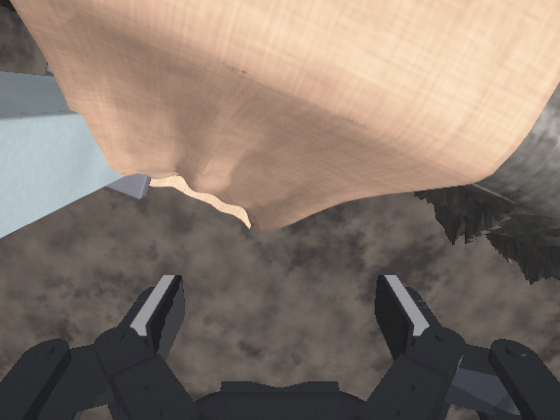

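```bash
python3 - <<'E'
import cv2
a=cv2.imread("pics/top0.png"); b=cv2.imread("pics/side0.png")
cv2.imwrite("pics/topc.png",cv2.resize(a[130:270,160:380],None,fx=3.6,fy=3.6,interpolation=cv2.INTER_CUBIC))
cv2.imwrite("pics/sidec.png",cv2.resize(b[150:290,215:355],None,fx=4.2,fy=4.2,interpolation=cv2.INTER_CUBIC))
E
```

```text
(no output)
```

View pics/topc.png

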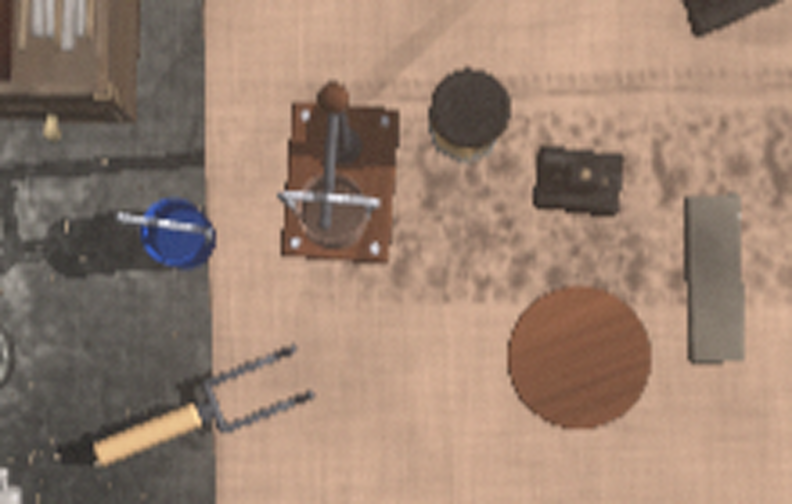

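View pics/sidec.png

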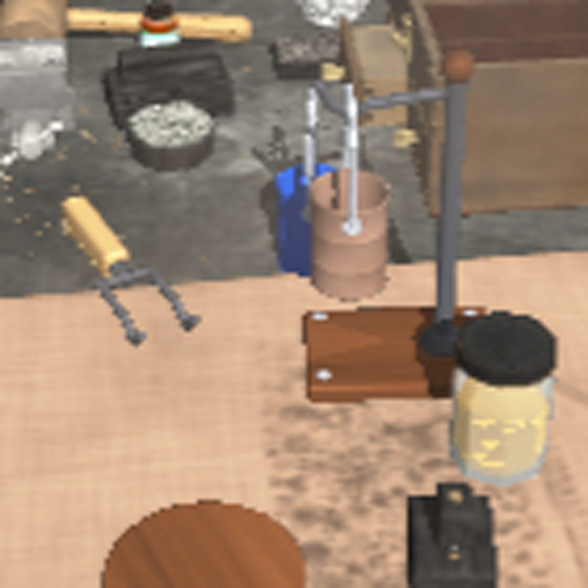

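```bash
cat > h.py <<'E'
import numpy as np, cv2
from scipy.spatial.transform import Rotation as R
def ray(c,uv,pose=None):
    """world origin, directions for pixels"""
    K=c["K"];d=np.array([c["k1"],0,0,0.])
    p=cv2.undistortPoints(np.float64(uv).reshape(-1,1,2),K,d).reshape(-1,2)
    v=np.c_[p[:,0],-p[:,1],-np.ones(len(p))]
    if "origin" in c:
        return c["origin"],R.from_euler("xyz",c["attitude"],degrees=True).apply(v)
    pos,rot=pose;H=c["hand_eye"];T=R.from_euler("xyz",rot,degrees=True)
    return pos+T.apply(H[:3,3]),T.apply(v@H[:3,:3].T)
def onplane(c,uv,z,pose=None):
    o,v=ray(c,uv,pose);return (o+v*((z-o[2])/v[:,2])[:,None])
def tri(rays):
    A=0;b=0
    for o,v in rays:
        v=v/np.linalg.norm(v);P=np.eye(3)-np.outer(v,v);A=A+P;b=b+P@o
    x=np.linalg.solve(A,b);return x,[np.linalg.norm((np.eye(3)-np.outer(v,v)/(v@v))@(x-o)) for o,v in rays]
E
python3 - <<'E'
from h import *
from bench import capture
t=capture("top");s=capture("side")
np.set_printoptions(precision=1,suppress=True)
def crop(u,v,k,x0,y0): return [(a/k+x0-.5+.5/k,b/k+y0-.5+.5/k) for a,b in zip(u,v)]
img=t["pixels"]; hsv=cv2.cvtColor(img,cv2.COLOR_RGB2HSV)
# handle by colour
m=cv2.inRange(hsv,(10,90,120),(30,255,255)); sub=np.zeros_like(m); sub[225:265,175:218]=m[225:265,175:218]
cs,_=cv2.findContours(sub,cv2.RETR_EXTERNAL,cv2.CHAIN_APPROX_NONE); c=max(cs,key=cv2.contourArea)
rr=cv2.minAreaRect(c); print("handle",rr)
box=cv2.boxPoints(rr); P=onplane(t,box,28);print(P)
print("handle ctr",onplane(t,[rr[0]],28))
# prong tips/crossbar from crop
pts=crop([293,309,205],[350,396,402],3.6,160,130)
print("tips",onplane(t,pts[:2],20),"xbar",onplane(t,pts[2:],14))
# board
m=cv2.inRange(hsv,(0,80,40),(12,255,160)); sub=np.zeros_like(m); sub[200:260,295:348]=m[200:260,295:348]
cs,_=cv2.findContours(sub,cv2.RETR_EXTERNAL,cv2.CHAIN_APPROX_NONE); c=max(cs,key=cv2.contourArea)
e=cv2.minEnclosingCircle(c);f=cv2.fitEllipse(c);print("board",e,f,onplane(t,[f[0]],14))
hb=cv2.cvtColor(s["pixels"],cv2.COLOR_RGB2HSV); m=cv2.inRange(hb,(0,80,40),(12,255,160));sub=np.zeros_like(m);sub[260:312,230:295]=m[260:312,230:295]
cs,_=cv2.findContours(sub,cv2.RETR_EXTERNAL,cv2.CHAIN_APPROX_NONE); c=max(cs,key=cv2.contourArea)
f=cv2.fitEllipse(c);print("board side",f,onplane(s,[f[0]],14))
# foot
ft=crop([292,399,388,282],[102,109,262,254],3.6,160,130);print("foot",onplane(t,ft,16))
# post knob, bail ends
k1=crop([332],[95],3.6,160,130);k2=crop([458],[66],4.2,215,150)
print("knob",tri([(ray(t,k1)[0],ray(t,k1)[1][0]),(ray(s,k2)[0],ray(s,k2)[1][0])]))
b=crop([285,377,328],[197,204,225],3.6,160,130);print("bail",onplane(t,b[:2],200),"hooktip",onplane(t,b[2:],222))
j=crop([469,579,714],[107,180,278],3.6,160,130);print("jar,block,stone",onplane(t,j[:1],94),onplane(t,j[1:2],45),onplane(t,j[2:],20))
bl=crop([177],[230],3.6,160,130);print("blue",onplane(t,bl,70))
E
```

```text
handle ((200.41714477539062, 250.298828125), (6.853496074676514, 30.242412567138672), 67.61986541748047)
[[ 435.7  -53.6   28. ]
 [ 469.8 -134.4   28. ]
 [ 451.4 -142.2   28. ]
 [ 417.4  -61.5   28. ]]
handle ctr [[443.5 -97.9  28. ]]
tips [[ 512.8 -214.7   20. ]
 [ 475.4 -228.2   20. ]] xbar [[ 469.6 -142.7   14. ]]
board ((320.5, 228.5), 20.11228370666504) ((320.4359130859375, 228.5812530517578), (39.1138916015625, 39.49237823486328), 140.25537109375) [[ 509.7 -450.    14. ]]
board side ((262.8010559082031, 288.1756286621094), (37.00075912475586, 47.74254608154297), 91.36317443847656) [[ 508.7 -459.4   14. ]]
foot [[ 718.1 -211.    16. ]
 [ 713.2 -299.7   16. ]
 [ 586.  -291.8   16. ]
 [ 591.8 -204.4   16. ]]
knob (array([ 684.2, -253.2,  232.1]), [np.float64(0.14393267549234667), np.float64(0.14393267549237757)])
bail [[ 618.  -219.9  200. ]
 [ 613.7 -284.   200. ]] hooktip [[ 596.6 -251.   222. ]]
jar,block,stone [[ 701.6 -353.6   94. ]] [[ 651.9 -445.6   45. ]] [[ 575.  -560.9   20. ]]
blue [[ 605.9 -125.8   70. ]]
```

```bash
cat > plan.py <<'E'
# usage: plan(target_xyz,yaw,n) prints row for the move from stored commanded pose; commit stores it
import json,sys,numpy as np
from scipy.spatial.transform import Rotation as R
F="cmd.json"
def load():
    d=json.load(open(F));return np.array(d["p"]),R.from_quat(d["q"])
def save(p,r): json.dump({"p":list(p),"q":list(r.as_quat())},open(F,"w"))
def rot(yaw,pitch=0): # fork-like: tool pointing down; tool x yaw
    return R.from_euler("xyz",[-90,0,yaw],degrees=True)
def rel(p,r,tp,tr):
    s=r.inv().apply(np.array(tp)-p)/800; w=(r.inv()*tr).as_rotvec()/(np.pi/4)
    return np.round(s,4),np.round(w,4)
def plan(way,g,commit=True):
    """way: list of (xyz,yaw) ; prints rows relative to the start, commits last"""
    p,r=load();out=[]
    for tp,y in way:
        tr=y if isinstance(y,R) else rot(y)
        s,w=rel(p,r,tp,tr);s=s+0.;w=w+0.
        out.append([s.tolist(),w.tolist(),g])
    print(json.dumps(out))
    if max(abs(s).max(),abs(w).max())>1: print("TOO BIG")
    if commit: save(p+r.apply(s*800),r*R.from_rotvec(w*np.pi/4))
def lin(a,b,n,ease=False):
    f=np.arange(1,n+1)/n
    if ease: f=f*f*(3-2*f)
    return [((1-t)*np.array(a,float)+t*np.array(b,float)) for t in f]
E
python3 - <<'E'
from plan import *
save(np.array([213.082,-507.031,231.29]),R.from_euler("xyz",[-90,0,-67.208],degrees=True))
plan([((340,-290,230),-23)],0)
plan([((465,-90,170),22.5)],0)
E
```

```text
[[[-0.1886, 0.0016, 0.2514], [0.0, -0.9824, 0.0], 0]]
[[[0.0461, 0.075, 0.2912], [0.0, -1.0111, 0.0], 0]]
TOO BIG
```

```bash
python3 - <<'E'
from plan import *
save(np.array([213.082,-507.031,231.29]),R.from_euler("xyz",[-90,0,-67.208],degrees=True))
plan([((340,-290,230),-22.3)],0)
plan([((440,-90,170),22.6)],0)
E
```

```text
[[[-0.1886, 0.0016, 0.2514], [0.0, -0.998, 0.0], 0]]
[[[0.0207, 0.075, 0.2787], [0.0, -0.9977, 0.0], 0]]
```

>>> {"method": "apply_moves", "body": {"series": [[[-0.1886,0.0016,0.2514],[0.0,-0.998,0.0],0],[[-0.1886,0.0016,0.2514],[0.0,-0.998,0.0],0],[[-0.1886,0.0016,0.2514],[0.0,-0.998,0.0],0],[[-0.1886,0.0016,0.2514],[0.0,-0.998,0.0],0],[[-0.1886,0.0016,0.2514],[0.0,-0.998,0.0],0],[[-0.1886,0.0016,0.2514],[0.0,-0.998,0.0],0]], "force": 110}}

```text
clock: 1.0
ee_pos: [340.1, -290.3, 230.1]
eef_rot: [-90.0, -0.0, -22.3]
wrist_force: [0.3, -0.5, -0.4]
opening: 85.3
```

>>> {"method": "apply_moves", "body": {"series": [[[0.0207,0.075,0.2787],[0.0,-0.9977,0.0],0],[[0.0207,0.075,0.2787],[0.0,-0.9977,0.0],0],[[0.0207,0.075,0.2787],[0.0,-0.9977,0.0],0],[[0.0207,0.075,0.2787],[0.0,-0.9977,0.0],0],[[0.0207,0.075,0.2787],[0.0,-0.9977,0.0],0],[[0.0207,0.075,0.2787],[0.0,-0.9977,0.0],0],[[0.0207,0.075,0.2787],[0.0,-0.9977,0.0],0]]}}

```text
clock: 1.88
ee_pos: [439.8, -91.5, 170.3]
eef_rot: [-90.0, -0.0, 22.4]
wrist_force: [-0.3, 0.6, 0.9]
opening: 85.3
```

```bash
python3 - <<'E'
from bench import *
import cv2,pickle
s=sense();c=capture("wrist");print(s["clock"],s["ee_pos"],s["eef_rot"],s["q"])
pickle.dump((s,c),open("w1.pkl","wb"));cv2.imwrite("pics/w1.png",c["pixels"][:,:,::-1])
E
cat cmd.json
```

```text
1.875 [439.80297041 -91.45491796 170.30488491] [-9.00239022e+01 -1.86395397e-02  2.23600735e+01] [-1.76848399e+01  1.43882009e+01  1.12529313e+02 -7.89007359e-03
  5.30528388e+01 -4.00401686e+01]
{"p": [439.9671037836291, -90.01642604374354, 170.01000000000005], "q": [-0.6934010884085453, -0.13854577075408953, 0.13854577075408947, 0.6934010884085453]}
```

View pics/w1.png

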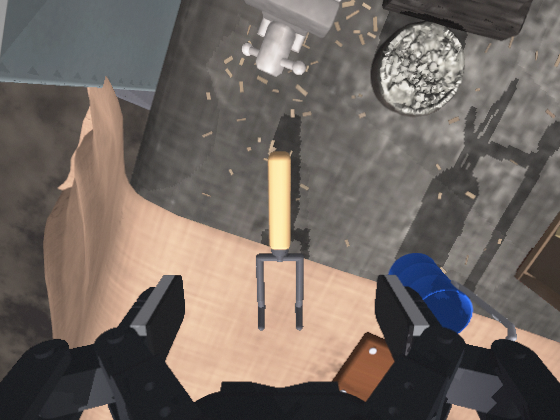

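```bash
python3 - <<'E'
from h import *
import pickle
s,c=pickle.load(open("w1.pkl","rb"));pose=(s["ee_pos"],s["eef_rot"])
np.set_printoptions(precision=1,suppress=True)
hsv=cv2.cvtColor(c["pixels"],cv2.COLOR_RGB2HSV)
m=cv2.inRange(hsv,(12,90,110),(30,255,255));sub=np.zeros_like(m);sub[140:255,260:300]=m[140:255,260:300]
cs,_=cv2.findContours(sub,cv2.RETR_EXTERNAL,cv2.CHAIN_APPROX_NONE);k=max(cs,key=cv2.contourArea);rr=cv2.minAreaRect(k);print(rr)
P=onplane(c,[[279,152],[280,249],[269,200],[290.5,200]],28,pose);print(P)
T=onplane(c,[[261.5,327],[299,327]],22,pose);print("tips",T,T.mean(0))
B=onplane(c,[[281,258]],18,pose);print(B)
d=T.mean(0)-(P[0]+P[1])/2;print((P[0]+P[1])/2,np.degrees(np.arctan2(d[1],d[0])),np.hypot(*d[:2]))
E
```

```text
((278.9999694824219, 199.99996948242188), (95.99998474121094, 21.999996185302734), 90.0)
[[ 424.6  -56.3   28. ]
 [ 459.9 -139.5   28. ]
 [ 432.6  -99.1   28. ]
 [ 450.3  -91.8   28. ]]
tips [[ 477.1 -231.8   22. ]
 [ 513.2 -216.9   22. ]] [ 495.2 -224.4   22. ]
[[ 466.2 -152.4   18. ]]
[442.2 -97.9  28. ] -67.28127124365221 137.09784205899663
```

```bash
python3 - <<'E'
from plan import *
plan([((442.5,-98,60),22.8),((442.5,-98,20),22.8),((442.5,-98,2),22.8)],0)
E
```

```text
[[[-0.0009, 0.1375, -0.0104], [0.0, -0.0045, 0.0], 0], [[-0.0009, 0.1875, -0.0104], [0.0, -0.0045, 0.0], 0], [[-0.0009, 0.21, -0.0104], [0.0, -0.0045, 0.0], 0]]
```

>>> {"method": "apply_moves", "body": {"series": [[[-0.0009,0.1375,-0.0104],[0.0,-0.0045,0.0],0],[[-0.0009,0.1375,-0.0104],[0.0,-0.0045,0.0],0],[[-0.0009,0.1875,-0.0104],[0.0,-0.0045,0.0],0],[[-0.0009,0.2,-0.0104],[0.0,-0.0045,0.0],0],[[-0.0009,0.21,-0.0104],[0.0,-0.0045,0.0],0],[[-0.0009,0.21,-0.0104],[0.0,-0.0045,0.0],0]], "force": 110}}

```text
clock: 2.68
ee_pos: [443.0, -98.3, 2.8]
eef_rot: [-90.0, -0.1, 22.8]
wrist_force: [-0.3, -0.2, 0.2]
opening: 85.9
```

>>> {"method": "apply_moves", "body": {"series": [[[0,0,0],[0,0,0],1],[[0,0,0],[0,0,0],1],[[0,0,0],[0,0,0],1],[[0,0,0],[0,0,0],1],[[0,0,0],[0,0,0],1],[[0,0,0],[0,0,0],1]], "force": 110}}

```text
clock: 3.42
ee_pos: [442.6, -98.0, 2.6]
eef_rot: [-90.0, -0.0, 22.8]
wrist_force: [-2.3, 0.5, 10.9]
opening: 18.4
```

```bash
python3 - <<'E'
from plan import *
plan([((442.5,-98,25),22.8),((442.5,-98,60),22.8),((440,-120,110),30),((430,-170,160),40),((425,-200,169),50),((419.4,-238.1,169),60)],1)
plan([((419.4,-238.1,169),86.6)],1)
E
```

```text
[[[0.0, -0.0287, 0.0], [0.0, 0.0, 0.0], 1], [[0.0, -0.0725, 0.0], [0.0, 0.0, 0.0], 1], [[-0.0135, -0.135, -0.0242], [0.0, -0.16, 0.0], 1], [[-0.0493, -0.1975, -0.0769], [0.0, -0.3822, 0.0], 1], [[-0.0696, -0.2087, -0.1091], [0.0, -0.6044, 0.0], 1], [[-0.0945, -0.2087, -0.1503], [0.0, -0.8266, 0.0], 1]]
[[[0.0, 0.0, 0.0], [0.0, -0.5912, 0.0], 1]]
```

>>> {"method": "apply_moves", "body": {"series": [[[0.0,-0.0087,0.0],[0.0,0.0,0.0],1],[[0.0,-0.0287,0.0],[0.0,0.0,0.0],1],[[0.0,-0.0725,0.0],[0.0,0.0,0.0],1],[[-0.0135,-0.135,-0.0242],[0.0,-0.16,0.0],1],[[-0.0493,-0.1975,-0.0769],[0.0,-0.3822,0.0],1],[[-0.0696,-0.2087,-0.1091],[0.0,-0.6044,0.0],1],[[-0.0945,-0.2087,-0.1503],[0.0,-0.8266,0.0],1],[[-0.0945,-0.2087,-0.1503],[0.0,-0.8266,0.0],1]], "force": 110}}

```text
clock: 4.42
ee_pos: [419.0, -240.0, 170.1]
eef_rot: [-90.1, 0.0, 60.0]
wrist_force: [0.5, -0.0, -0.8]
opening: 17.9
```

>>> {"method": "apply_moves", "body": {"series": [[[0.0,0.0,0.0],[0.0,-0.2,0.0],1],[[0.0,0.0,0.0],[0.0,-0.4,0.0],1],[[0.0,0.0,0.0],[0.0,-0.5912,0.0],1],[[0.0,0.0,0.0],[0.0,-0.5912,0.0],1],[[0.0,0.0,0.0],[0.0,-0.5912,0.0],1]]}}

```text
clock: 5.05
ee_pos: [419.4, -237.7, 169.2]
eef_rot: [-90.0, -0.0, 86.4]
wrist_force: [-0.3, -0.4, -1.6]
opening: 18.5
```

```bash
python3 - <<'E'
from bench import *
import cv2,pickle
D={"s":sense()}
for n in ["side","top","wrist"]:
    D[n]=capture(n)
pickle.dump(D,open("d2.pkl","wb"))
cv2.imwrite("pics/w2.png",D["wrist"]["pixels"][:,:,::-1])
b=D["side"]["pixels"][130:250,190:350,::-1];cv2.imwrite("pics/s2.png",cv2.resize(b,None,fx=5,fy=5,interpolation=cv2.INTER_CUBIC))
b=D["top"]["pixels"][140:300,200:360,::-1];cv2.imwrite("pics/t2.png",cv2.resize(b,None,fx=3.75,fy=3.75,interpolation=cv2.INTER_CUBIC))
print(D["s"]["ee_pos"],D["s"]["eef_rot"],D["s"]["wrist_force"],D["s"]["ft_torque"],D["s"]["q"])
E
```

```text
[ 419.3908089  -237.71655457  169.20618008] [-9.00018638e+01 -3.38234566e-03  8.63902037e+01] [-0.29465608 -0.3592766  -1.57902978] [ 0.0108461  -0.03959686  0.00765968] [-3.50825243e+01  1.77147949e+01  1.08030353e+02  4.75324705e-03
  5.42550284e+01 -1.21475505e+02]
```

View pics/w2.png

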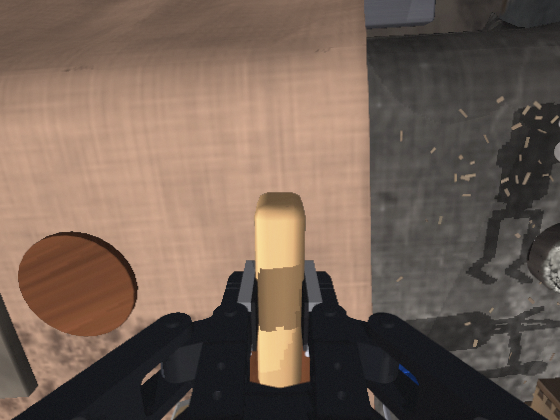

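View pics/s2.png

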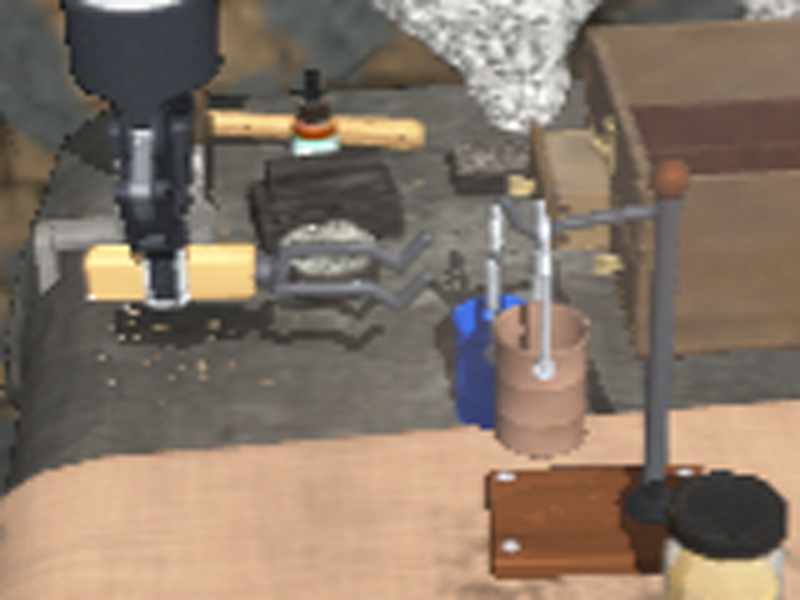

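View pics/t2.png

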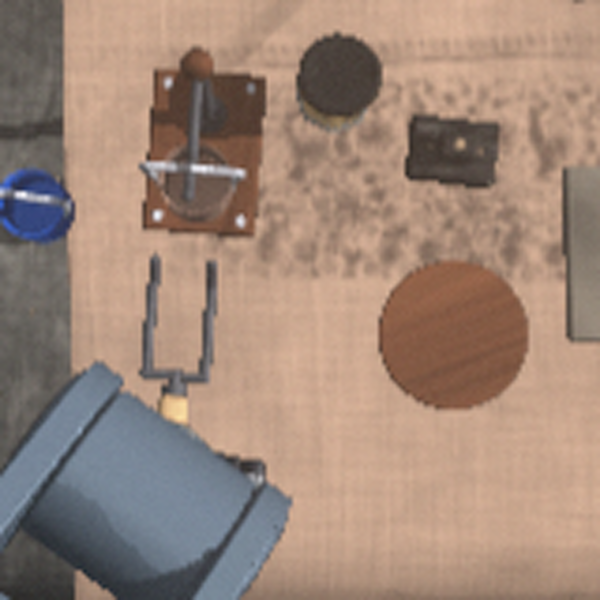

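```bash
python3 - <<'E'
from h import *
import pickle
D=pickle.load(open("d2.pkl","rb"));t=D["top"];s=D["side"]
np.set_printoptions(precision=1,suppress=True)
def cr(p,k,x0,y0): return [(a/k+x0-.5+.5/k,b/k+y0-.5+.5/k) for a,b in p]
T=onplane(t,cr([(155,257),(211,262)],3.75,200,140),190);print("tips",T,T.mean(0))
X=onplane(t,cr([(148,375),(207,377)],3.75,200,140),180);print("xbar",X,X.mean(0))
print("bail ends top",onplane(t,cr([(143,168),(245,174)],3.75,200,140),196))
print("bail/hook crossing",onplane(t,cr([(196,171)],3.75,200,140),205),"hook tip, root",onplane(t,cr([(191,196)],3.75,200,140),222),onplane(t,cr([(199,85)],3.75,200,140),205))
def xx(a,b,k=1):
    A=cr([a],3.75,200,140);B=cr([b],5,190,130)
    return tri([(ray(t,A)[0],ray(t,A)[1][0]),(ray(s,B)[0],ray(s,B)[1][0])])
print("knob",xx((198,62),(671,180)))
print("near tip",xx((211,262),(431,279)))
print("far tip",xx((155,257),(427,236)))
print("near bail shoulder top corner",xx((244,174),(541,203)))
print("far bail shoulder corner",xx((146,168),(495,208)))
print("hooktip",xx((191,197),(504,200)))
E
```

```text
tips [[ 558.8 -225.4  190. ]
 [ 555.8 -263.1  190. ]] [ 557.3 -244.2  190. ]
xbar [[ 479.2 -221.   180. ]
 [ 478.2 -260.9  180. ]] [ 478.7 -240.9  180. ]
bail ends top [[ 618.2 -217.   196. ]
 [ 614.9 -285.5  196. ]]
bail/hook crossing [[ 615.5 -252.9  205. ]] hook tip, root [[ 597.2 -250.6  222. ]] [[ 673.3 -254.3  205. ]]
knob (array([ 684.1, -254.6,  232.1]), [np.float64(0.3496812795590035), np.float64(0.34968127955927375)])
near tip (array([ 557.2, -263. ,  185.3]), [np.float64(1.211652886104191), np.float64(1.2116528861041733)])
far tip (array([ 559. , -225.4,  189.7]), [np.float64(0.1772288800600079), np.float64(0.17722888006024967)])
near bail shoulder top corner (array([ 611.5, -285.3,  239.5]), [np.float64(1.4115144317207167), np.float64(1.411514431720725)])
far bail shoulder corner (array([ 607. , -219.1,  202.1]), [np.float64(10.495942341936605), np.float64(10.495942341936397)])
hooktip (array([ 597.2, -250.7,  223.2]), [np.float64(0.7875189785848283), np.float64(0.7875189785848029)])
```

```bash
python3 - <<'E'
from h import *
import pickle
D=pickle.load(open("d2.pkl","rb"));t=D["top"];s=D["side"]
np.set_printoptions(precision=1,suppress=True)
def cr(p,k,x0,y0): return [(a/k+x0-.5+.5/k,b/k+y0-.5+.5/k) for a,b in p]
def xx(a,b):
    A=cr([a],3.75,200,140);B=cr([b],5,190,130)
    return tri([(ray(t,A)[0],ray(t,A)[1][0]),(ray(s,B)[0],ray(s,B)[1][0])])
print("far",xx((146,168),(541,205)))
# expected projections in side crop of points
def proj(c,P):
    Rm=R.from_euler("xyz",c["attitude"],degrees=True).inv();q=Rm.apply(np.array(P)-c["origin"])
    x,y=q[:,0]/-q[:,2],-q[:,1]/-q[:,2];r=x*x+y*y;f=1+c["k1"]*r
    return np.c_[c["K"][0,0]*x*f+c["K"][0,2],c["K"][1,1]*y*f+c["K"][1,2]]
pr=proj(s,[(618.5,-218,200),(615,-283,200),(617,-252,211),(617,-252,70),(617,-252,140)])
print((pr-[190,130]+.5)*5)
for z in (190,195,200,205): print(z,(proj(s,[(615,-283,z),(618.5,-218,z)])-[190,130]+.5)*5)
b=s["pixels"][160:230,275:320,::-1];cv2.imwrite("pics/s3.png",cv2.resize(b,None,fx=8,fy=8,interpolation=cv2.INTER_NEAREST))
E
```

```text
far (array([ 619.5, -219.5,  201.7]), [np.float64(1.8861711312496234), np.float64(1.8861711312495266)])
[[535.8 207.3]
 [544.1 269. ]
 [540.9 220.5]
 [537.8 439.8]
 [539.3 334.9]]
190 [[543.8 285.7]
 [535.6 223.5]]
195 [[544.  277.4]
 [535.7 215.5]]
200 [[544.1 269. ]
 [535.8 207.3]]
205 [[544.2 260.6]
 [535.9 199.2]]
```

View pics/s3.png

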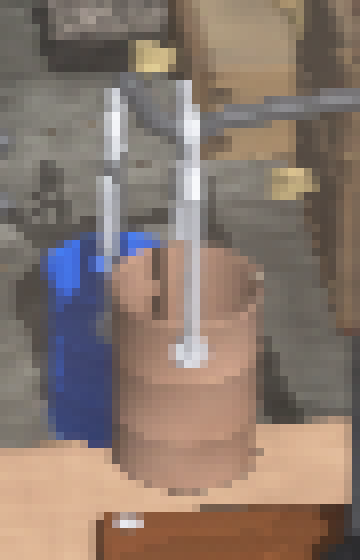

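```bash
python3 - <<'E'
from plan import *
a=(419.4,-240.2,166);b=(495.3,-244.7,166)
plan([(a,86.6),(a,86.6)]+[(p,86.6) for p in lin(a,b,9,True)]+[(b,86.6)],1)
E
```

```text
[[[-0.0026, 0.0037, -0.0001], [0.0, 0.0, 0.0], 1], [[-0.0026, 0.0037, -0.0001], [0.0, 0.0, 0.0], 1], [[-0.0026, 0.0037, -0.0034], [0.0, 0.0, 0.0], 1], [[-0.0026, 0.0037, -0.0121], [0.0, 0.0, 0.0], 1], [[-0.0026, 0.0037, -0.0248], [0.0, 0.0, 0.0], 1], [[-0.0026, 0.0037, -0.0398], [0.0, 0.0, 0.0], 1], [[-0.0026, 0.0037, -0.0556], [0.0, 0.0, 0.0], 1], [[-0.0026, 0.0037, -0.0706], [0.0, 0.0, 0.0], 1], [[-0.0026, 0.0037, -0.0832], [0.0, 0.0, 0.0], 1], [[-0.0026, 0.0037, -0.0919], [0.0, 0.0, 0.0], 1], [[-0.0026, 0.0037, -0.0952], [0.0, 0.0, 0.0], 1], [[-0.0026, 0.0037, -0.0952], [0.0, 0.0, 0.0], 1]]
```

>>> {"method": "apply_moves", "body": {"series": [[[-0.0026,0.0037,-0.0001],[0.0,0.0,0.0],1],[[-0.0026,0.0037,-0.0001],[0.0,0.0,0.0],1],[[-0.0026,0.0037,-0.0034],[0.0,0.0,0.0],1],[[-0.0026,0.0037,-0.0121],[0.0,0.0,0.0],1],[[-0.0026,0.0037,-0.0248],[0.0,0.0,0.0],1],[[-0.0026,0.0037,-0.0398],[0.0,0.0,0.0],1],[[-0.0026,0.0037,-0.0556],[0.0,0.0,0.0],1],[[-0.0026,0.0037,-0.0706],[0.0,0.0,0.0],1],[[-0.0026,0.0037,-0.0832],[0.0,0.0,0.0],1],[[-0.0026,0.0037,-0.0919],[0.0,0.0,0.0],1],[[-0.0026,0.0037,-0.0952],[0.0,0.0,0.0],1],[[-0.0026,0.0037,-0.0952],[0.0,0.0,0.0],1]]}}

```text
clock: 6.7
ee_pos: [495.2, -244.7, 165.9]
eef_rot: [-90.0, -0.0, 86.6]
wrist_force: [0.1, 0.1, -2.1]
opening: 17.7
```

```bash
cat > look.py <<'E'
from bench import *
import cv2,pickle,sys
n=sys.argv[1];D={"s":sense()}
for c in ["side","top"]: D[c]=capture(c)
pickle.dump(D,open(f"d{n}.pkl","wb"))
import numpy as np
x,y,X,Y=map(int,sys.argv[2:6])
a=cv2.resize(D["side"]["pixels"][y:y+100,x:x+100,::-1],(500,500),interpolation=cv2.INTER_CUBIC)
b=cv2.resize(D["top"]["pixels"][Y:Y+100,X:X+100,::-1],(500,500),interpolation=cv2.INTER_CUBIC)
cv2.imwrite(f"pics/l{n}.png",cv2.resize(np.hstack([a,b]),(800,400),interpolation=cv2.INTER_AREA))
s=D["s"];print(s["clock"],s["ee_pos"],s["eef_rot"],s["wrist_force"],s["ft_torque"],s["opening"])
E
python3 look.py 3 250 145 205 140
```

```text
6.7 [ 495.23776956 -244.67747839  165.94684213] [-8.99883500e+01 -4.31773893e-03  8.66041009e+01] [ 0.05403492  0.07947977 -2.14283174] [-0.01726261  0.01282294  0.03169704] 17.739468781247382
```

View pics/l3.png

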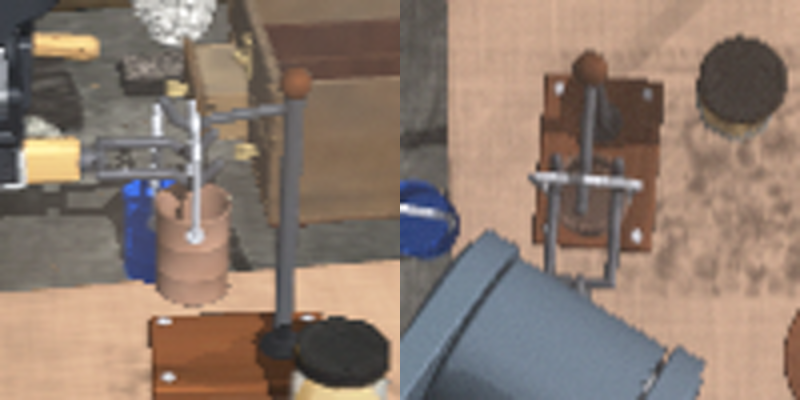

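```bash
python3 - <<'E'
from plan import *
a=(495.3,-244.7,166);b=(495.3,-244.7,187);c=(495.3,-244.7,234)
plan([(p,86.6) for p in lin(a,b,3)+lin(b,c,8)]+[(c,86.6)],1)
E
```

```text
[[[0.0, -0.0087, 0.0], [0.0, 0.0, 0.0], 1], [[0.0, -0.0175, 0.0], [0.0, 0.0, 0.0], 1], [[0.0, -0.0262, 0.0], [0.0, 0.0, 0.0], 1], [[0.0, -0.0336, 0.0], [0.0, 0.0, 0.0], 1], [[0.0, -0.0409, 0.0], [0.0, 0.0, 0.0], 1], [[0.0, -0.0483, 0.0], [0.0, 0.0, 0.0], 1], [[0.0, -0.0556, 0.0], [0.0, 0.0, 0.0], 1], [[0.0, -0.063, 0.0], [0.0, 0.0, 0.0], 1], [[0.0, -0.0703, 0.0], [0.0, 0.0, 0.0], 1], [[0.0, -0.0776, 0.0], [0.0, 0.0, 0.0], 1], [[0.0, -0.085, 0.0], [0.0, 0.0, 0.0], 1], [[0.0, -0.085, 0.0], [0.0, 0.0, 0.0], 1]]
```

>>> {"method": "apply_moves", "body": {"series": [[[0.0,-0.0087,0.0],[0.0,0.0,0.0],1],[[0.0,-0.0175,0.0],[0.0,0.0,0.0],1],[[0.0,-0.0262,0.0],[0.0,0.0,0.0],1],[[0.0,-0.0336,0.0],[0.0,0.0,0.0],1],[[0.0,-0.0409,0.0],[0.0,0.0,0.0],1],[[0.0,-0.0483,0.0],[0.0,0.0,0.0],1],[[0.0,-0.0556,0.0],[0.0,0.0,0.0],1],[[0.0,-0.063,0.0],[0.0,0.0,0.0],1],[[0.0,-0.0703,0.0],[0.0,0.0,0.0],1],[[0.0,-0.0776,0.0],[0.0,0.0,0.0],1],[[0.0,-0.085,0.0],[0.0,0.0,0.0],1],[[0.0,-0.085,0.0],[0.0,0.0,0.0],1]]}}

```text
clock: 8.3
ee_pos: [495.5, -244.8, 234.5]
eef_rot: [-90.0, 0.0, 86.6]
wrist_force: [0.6, 0.7, -3.0]
opening: 18.0
```

```bash
python3 look.py 4 250 130 205 140
```

```text
8.3 [ 495.49258775 -244.79958856  234.50491276] [-9.00438170e+01  2.16833749e-02  8.66032723e+01] [ 0.56805079  0.67030945 -3.0119061 ] [-0.00188448  0.1462999  -0.00344376] 17.984184530206353
```

View pics/l4.png

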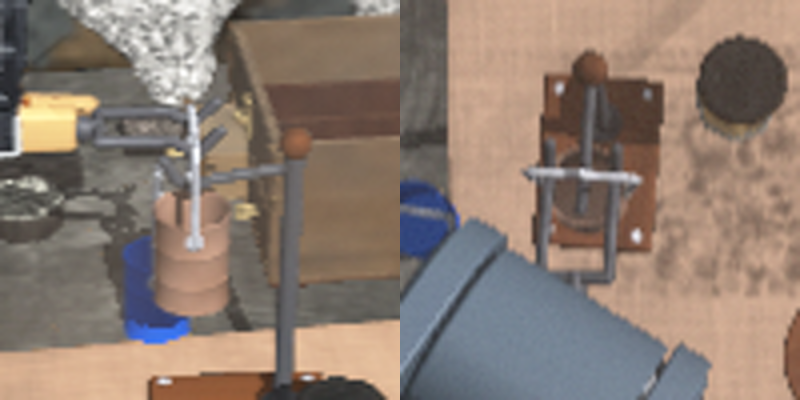

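```bash
python3 - <<'E'
from plan import *
a=(495.3,-244.7,234);b=(385.5,-238.4,234)
plan([(p,86.6) for p in lin(a,b,12,True)],1)
E
```

```text
[[[0.0, 0.0, 0.0027], [0.0, 0.0, 0.0], 1], [[0.0, 0.0, 0.0102], [0.0, 0.0, 0.0], 1], [[0.0, 0.0, 0.0215], [0.0, 0.0, 0.0], 1], [[-0.0001, 0.0, 0.0357], [0.0, 0.0, 0.0], 1], [[-0.0001, 0.0, 0.0517], [0.0, 0.0, 0.0], 1], [[-0.0001, 0.0, 0.0687], [0.0, 0.0, 0.0], 1], [[-0.0002, 0.0, 0.0858], [0.0, 0.0, 0.0], 1], [[-0.0002, 0.0, 0.1018], [0.0, 0.0, 0.0], 1], [[-0.0002, 0.0, 0.116], [0.0, 0.0, 0.0], 1], [[-0.0002, 0.0, 0.1273], [0.0, 0.0, 0.0], 1], [[-0.0003, 0.0, 0.1348], [0.0, 0.0, 0.0], 1], [[-0.0003, 0.0, 0.1375], [0.0, 0.0, 0.0], 1]]
```

>>> {"method": "apply_moves", "body": {"series": [[[0.0,0.0,0.0027],[0.0,0.0,0.0],1],[[0.0,0.0,0.0102],[0.0,0.0,0.0],1],[[0.0,0.0,0.0215],[0.0,0.0,0.0],1],[[-0.0001,0.0,0.0357],[0.0,0.0,0.0],1],[[-0.0001,0.0,0.0517],[0.0,0.0,0.0],1],[[-0.0001,0.0,0.0687],[0.0,0.0,0.0],1],[[-0.0002,0.0,0.0858],[0.0,0.0,0.0],1],[[-0.0002,0.0,0.1018],[0.0,0.0,0.0],1],[[-0.0002,0.0,0.116],[0.0,0.0,0.0],1],[[-0.0002,0.0,0.1273],[0.0,0.0,0.0],1],[[-0.0003,0.0,0.1348],[0.0,0.0,0.0],1],[[-0.0003,0.0,0.1375],[0.0,0.0,0.0],1]]}}

```text
clock: 9.9
ee_pos: [385.3, -238.5, 234.1]
eef_rot: [-90.0, 0.0, 86.6]
wrist_force: [0.8, -0.0, -3.2]
opening: 18.2
```

```bash
python3 look.py 5 220 130 205 160
```

```text
9.9 [ 385.28901377 -238.47583688  234.05816488] [-9.00082990e+01  3.29778202e-03  8.65921474e+01] [ 0.8262515  -0.02545352 -3.17051033] [ 0.03204889  0.1944951  -0.02497288] 18.225217387063537
```

View pics/l5.png

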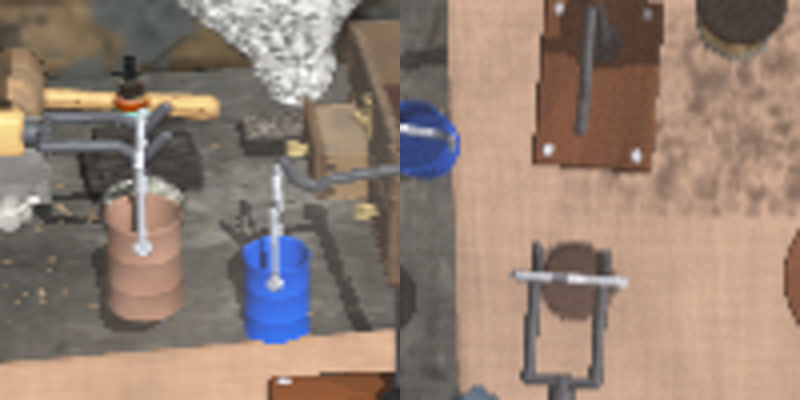

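```bash
python3 - <<'E'
from h import *
import pickle
D=pickle.load(open("d5.pkl","rb"));t=D["top"]
np.set_printoptions(precision=1,suppress=True)
f=lambda x,y:(205+(x-400)/4-.4,160+y/4-.4)
P=onplane(t,[f(513,273),f(629,283)],240);print(P,P.mean(0))
P=onplane(t,[f(541,280),f(612,280),f(576,319),f(576,241)],176);print("rim at ~182",P,P[:2].mean(0),P[2:].mean(0))
E
python3 - <<'E'
from plan import *
a=np.array((385.5,-238.4,234));b=np.array((387.8,-444,225.))
w=lin(a,b,20,True)
plan([(p,86.6) for p in w[:10]],1);plan([(p,86.6) for p in w[10:]]+[(b,86.6)]*2,1)
E
```

```text
[[ 508.7 -210.   240. ]
 [ 503.3 -279.4  240. ]] [ 506.  -244.7  240. ]
rim at ~182 [[ 504.7 -222.3  176. ]
 [ 505.1 -267.6  176. ]
 [ 480.  -244.9  176. ]
 [ 529.8 -244.3  176. ]] [ 504.9 -244.9  176. ] [ 504.9 -244.6  176. ]
[[[-0.0018, 0.0001, -0.0001], [0.0, 0.0, 0.0], 1], [[-0.0071, 0.0003, -0.0005], [0.0, 0.0, 0.0], 1], [[-0.0155, 0.0007, -0.0011], [0.0, 0.0, 0.0], 1], [[-0.0266, 0.0012, -0.0019], [0.0, 0.0, 0.0], 1], [[-0.04, 0.0018, -0.0028], [0.0, 0.0, 0.0], 1], [[-0.0553, 0.0024, -0.0039], [0.0, 0.0, 0.0], 1], [[-0.0722, 0.0032, -0.0051], [0.0, 0.0, 0.0], 1], [[-0.0902, 0.004, -0.0064], [0.0, 0.0, 0.0], 1], [[-0.109, 0.0048, -0.0077], [0.0, 0.0, 0.0], 1], [[-0.1282, 0.0056, -0.0091], [0.0, 0.0, 0.0], 1]]
[[[-0.0191, 0.0009, -0.0013], [0.0, 0.0, 0.0], 1], [[-0.0379, 0.0017, -0.0026], [0.0, 0.0, 0.0], 1], [[-0.0559, 0.0025, -0.0039], [0.0, 0.0, 0.0], 1], [[-0.0728, 0.0032, -0.0051], [0.0, 0.0, 0.0], 1], [[-0.0881, 0.0039, -0.0062], [0.0, 0.0, 0.0], 1], [[-0.1015, 0.0045, -0.0071], [0.0, 0.0, 0.0], 1], [[-0.1126, 0.005, -0.0079], [0.0, 0.0, 0.0], 1], [[-0.121, 0.0053, -0.0085], [0.0, 0.0, 0.0], 1], [[-0.1263, 0.0056, -0.0089], [0.0, 0.0, 0.0], 1], [[-0.1281, 0.0057, -0.009], [0.0, 0.0, 0.0], 1], [[-0.1281, 0.0057, -0.009], [0.0, 0.0, 0.0], 1], [[-0.1281, 0.0057, -0.009], [0.0, 0.0, 0.0], 1]]
```

>>> {"method": "apply_moves", "body": {"series": [[[-0.0018,0.0001,-0.0001],[0.0,0.0,0.0],1],[[-0.0071,0.0003,-0.0005],[0.0,0.0,0.0],1],[[-0.0155,0.0007,-0.0011],[0.0,0.0,0.0],1],[[-0.0266,0.0012,-0.0019],[0.0,0.0,0.0],1],[[-0.04,0.0018,-0.0028],[0.0,0.0,0.0],1],[[-0.0553,0.0024,-0.0039],[0.0,0.0,0.0],1],[[-0.0722,0.0032,-0.0051],[0.0,0.0,0.0],1],[[-0.0902,0.004,-0.0064],[0.0,0.0,0.0],1],[[-0.109,0.0048,-0.0077],[0.0,0.0,0.0],1],[[-0.1282,0.0056,-0.0091],[0.0,0.0,0.0],1]]}}

```text
clock: 11.25
ee_pos: [386.7, -342.3, 229.5]
eef_rot: [-90.0, 0.0, 86.6]
wrist_force: [0.8, -0.2, -2.4]
opening: 18.0
```

>>> {"method": "apply_moves", "body": {"series": [[[-0.0191,0.0009,-0.0013],[0.0,0.0,0.0],1],[[-0.0379,0.0017,-0.0026],[0.0,0.0,0.0],1],[[-0.0559,0.0025,-0.0039],[0.0,0.0,0.0],1],[[-0.0728,0.0032,-0.0051],[0.0,0.0,0.0],1],[[-0.0881,0.0039,-0.0062],[0.0,0.0,0.0],1],[[-0.1015,0.0045,-0.0071],[0.0,0.0,0.0],1],[[-0.1126,0.005,-0.0079],[0.0,0.0,0.0],1],[[-0.121,0.0053,-0.0085],[0.0,0.0,0.0],1],[[-0.1263,0.0056,-0.0089],[0.0,0.0,0.0],1],[[-0.1281,0.0057,-0.009],[0.0,0.0,0.0],1],[[-0.1281,0.0057,-0.009],[0.0,0.0,0.0],1],[[-0.1281,0.0057,-0.009],[0.0,0.0,0.0],1]]}}

```text
clock: 12.75
ee_pos: [387.8, -443.8, 225.0]
eef_rot: [-90.0, -0.0, 86.6]
wrist_force: [-0.2, -0.3, -2.5]
opening: 17.9
```

```bash
python3 look.py 6 210 200 275 180; python3 - <<'E'
from plan import *
a=np.array((387.8,-444,225.));b=np.array((389.5,-444.7,150.))
plan([(p,86.6) for p in lin(a,b,11,True)]+[(b,86.6)],1)
E
```

```text
12.75 [ 387.81159066 -443.77753152  225.02455154] [-8.99993300e+01 -4.08580966e-03  8.66091276e+01] [-0.20778518 -0.27856159 -2.5311001 ] [0.08513573 0.18931095 0.0210321 ] 17.906027648021226
[[[-0.0001, 0.0021, -0.0001], [0.0, 0.0, 0.0], 1], [[-0.0001, 0.0081, -0.0002], [0.0, 0.0, 0.0], 1], [[-0.0002, 0.0171, -0.0004], [0.0, 0.0, 0.0], 1], [[-0.0003, 0.0281, -0.0007], [0.0, 0.0, 0.0], 1], [[-0.0004, 0.0405, -0.001], [0.0, 0.0, 0.0], 1], [[-0.0005, 0.0532, -0.0013], [0.0, 0.0, 0.0], 1], [[-0.0006, 0.0655, -0.0015], [0.0, 0.0, 0.0], 1], [[-0.0007, 0.0766, -0.0018], [0.0, 0.0, 0.0], 1], [[-0.0007, 0.0855, -0.002], [0.0, 0.0, 0.0], 1], [[-0.0008, 0.0915, -0.0021], [0.0, 0.0, 0.0], 1], [[-0.0008, 0.0937, -0.0022], [0.0, 0.0, 0.0], 1], [[-0.0008, 0.0937, -0.0022], [0.0, 0.0, 0.0], 1]]
```

View pics/l6.png

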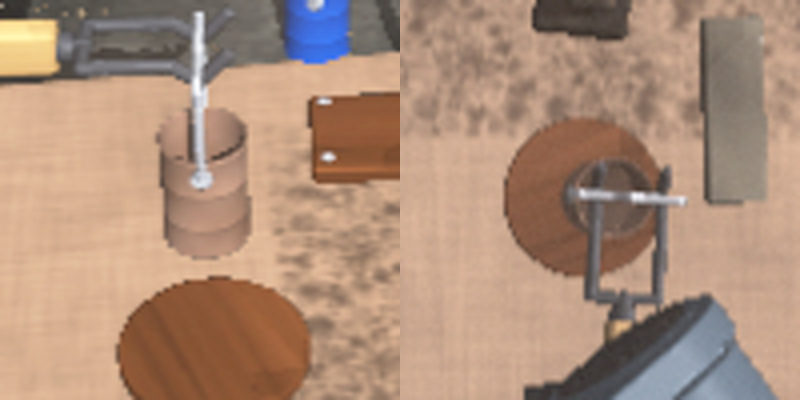

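>>> {"method": "apply_moves", "body": {"series": [[[-0.0001,0.0021,-0.0001],[0.0,0.0,0.0],1],[[-0.0001,0.0081,-0.0002],[0.0,0.0,0.0],1],[[-0.0002,0.0171,-0.0004],[0.0,0.0,0.0],1],[[-0.0003,0.0281,-0.0007],[0.0,0.0,0.0],1],[[-0.0004,0.0405,-0.001],[0.0,0.0,0.0],1],[[-0.0005,0.0532,-0.0013],[0.0,0.0,0.0],1],[[-0.0006,0.0655,-0.0015],[0.0,0.0,0.0],1],[[-0.0007,0.0766,-0.0018],[0.0,0.0,0.0],1],[[-0.0007,0.0855,-0.002],[0.0,0.0,0.0],1],[[-0.0008,0.0915,-0.0021],[0.0,0.0,0.0],1],[[-0.0008,0.0937,-0.0022],[0.0,0.0,0.0],1],[[-0.0008,0.0937,-0.0022],[0.0,0.0,0.0],1]]}}

```text
clock: 14.35
ee_pos: [389.6, -444.8, 150.1]
eef_rot: [-90.0, 0.0, 86.6]
wrist_force: [-0.2, 0.2, -2.6]
opening: 17.8
```

```bash
python3 look.py 7 210 210 275 180
```

```text
14.35 [ 389.56637083 -444.76691772  150.11365986] [-9.00076649e+01  8.35989584e-03  8.66021604e+01] [-0.20525565  0.17001179 -2.60870373] [-0.02470794  0.11638637 -0.02288684] 17.77529025064825
```

View pics/l7.png

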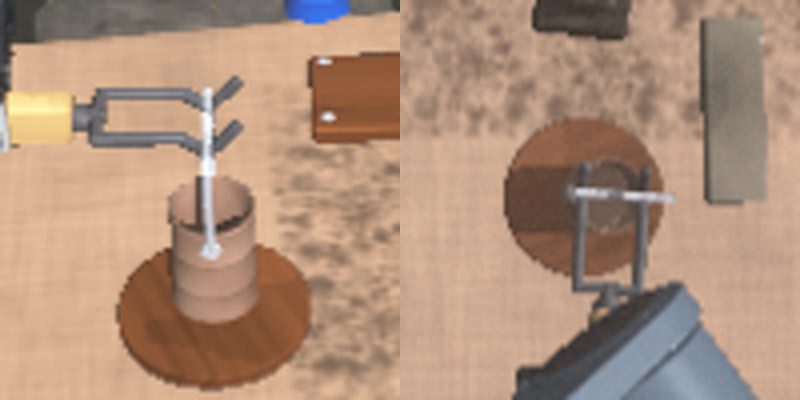

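```bash
python3 - <<'E'
from h import *
import pickle
D=pickle.load(open("d7.pkl","rb"));t=D["top"];s=D["side"]
np.set_printoptions(precision=1,suppress=True)
f=lambda x,y:(275+(x-400)/4-.4,180+y/4-.4)
print("rim",onplane(t,[f(603,195)],98),"bail",onplane(t,[f(622,195)],156))
print("side base bottom",onplane(s,[(210+215/4-.4,210+306/4-.4)],28))
print("board",onplane(t,[f(584,196)],14))
E
python3 - <<'E'
from plan import *
a=np.array((389.5,-444.7,150.));b=np.array((389.5,-444.7,134.));c=b-[0,0,22]
plan([(p,86.6) for p in lin(a,b,6)+lin(b,c,5)]+[(c,86.6)],1)
E
```

```text
rim [[ 510.1 -452.5   98. ]] bail [[ 509.9 -456.5  156. ]]
side base bottom [[ 510.3 -466.3   28. ]]
board [[ 509.6 -450.5   14. ]]
[[[0.0, 0.0033, 0.0], [0.0, 0.0, 0.0], 1], [[0.0, 0.0067, 0.0], [0.0, 0.0, 0.0], 1], [[0.0, 0.01, 0.0], [0.0, 0.0, 0.0], 1], [[0.0, 0.0133, 0.0], [0.0, 0.0, 0.0], 1], [[0.0, 0.0167, 0.0], [0.0, 0.0, 0.0], 1], [[0.0, 0.02, 0.0], [0.0, 0.0, 0.0], 1], [[0.0, 0.0255, 0.0], [0.0, 0.0, 0.0], 1], [[0.0, 0.031, 0.0], [0.0, 0.0, 0.0], 1], [[0.0, 0.0365, 0.0], [0.0, 0.0, 0.0], 1], [[0.0, 0.042, 0.0], [0.0, 0.0, 0.0], 1], [[0.0, 0.0475, 0.0], [0.0, 0.0, 0.0], 1], [[0.0, 0.0475, 0.0], [0.0, 0.0, 0.0], 1]]
```

>>> {"method": "apply_moves", "body": {"series": [[[0.0,0.0033,0.0],[0.0,0.0,0.0],1],[[0.0,0.0067,0.0],[0.0,0.0,0.0],1],[[0.0,0.01,0.0],[0.0,0.0,0.0],1],[[0.0,0.0133,0.0],[0.0,0.0,0.0],1],[[0.0,0.0167,0.0],[0.0,0.0,0.0],1],[[0.0,0.02,0.0],[0.0,0.0,0.0],1],[[0.0,0.0255,0.0],[0.0,0.0,0.0],1],[[0.0,0.031,0.0],[0.0,0.0,0.0],1],[[0.0,0.0365,0.0],[0.0,0.0,0.0],1],[[0.0,0.042,0.0],[0.0,0.0,0.0],1],[[0.0,0.0475,0.0],[0.0,0.0,0.0],1],[[0.0,0.0475,0.0],[0.0,0.0,0.0],1]]}}

```text
clock: 15.95
ee_pos: [389.4, -444.6, 111.6]
eef_rot: [-90.0, -0.0, 86.6]
wrist_force: [-1.0, 0.5, -1.3]
opening: 18.3
```

```bash
python3 look.py 8 210 210 275 180
```

```text
15.95 [ 389.37598917 -444.56533062  111.60624131] [-8.99759389e+01 -2.97143092e-02  8.65915774e+01] [-0.98455162  0.46462288 -1.31947627] [-0.56953072  0.10747316 -0.67750522] 18.28588824645468
```

View pics/l8.png

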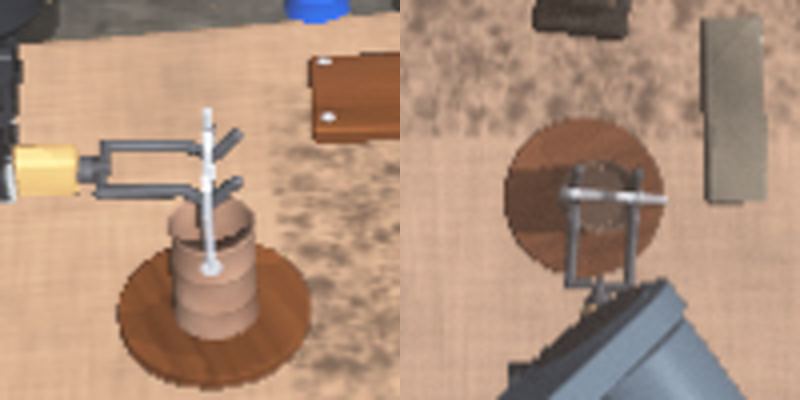

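>>> {"method": "apply_moves", "body": {"series": [[[0,0,0],[0,0,0],1],[[0,0,0],[0,0,0],1],[[0,0,0],[0,0,0],1]]}}

```text
clock: 16.42
ee_pos: [389.5, -444.7, 112.1]
eef_rot: [-90.0, 0.0, 86.6]
wrist_force: [1.1, -1.2, -2.1]
opening: 18.2
```

```bash
python3 - <<'E'
from bench import sense
s=sense();print(s["ee_pos"],s["eef_rot"],s["wrist_force"],s["ft_torque"])
import pickle
from h import *
np.set_printoptions(precision=1,suppress=True)
D=pickle.load(open("d8.pkl","rb"))
def proj(c,P):
    Rm=R.from_euler("xyz",c["attitude"],degrees=True).inv();q=Rm.apply(np.array(P)-c["origin"])
    x,y=q[:,0]/-q[:,2],-q[:,1]/-q[:,2];r=x*x+y*y;f=1+c["k1"]*r
    return np.c_[c["K"][0,0]*x*f+c["K"][0,2],c["K"][1,1]*y*f+c["K"][1,2]]
# expected: near tip top, far tip top, bail near shoulder end, far end, base front
u=np.array([.9982,-.0593]);v=np.array([.0593,.9982]);o=np.array([389.4,-444.6])
for n,a,l,z in [("near tip",135,-20,133),("far tip",135,20,133),("near bail",120,-31,144),("far bail",120,31,144)]:
    p=o+a*u+l*v;print(n,(proj(D["side"],[[*p,z]])-[209.6,209.6])*4)
b=D["side"]["pixels"][225:300,240:280,::-1];cv2.imwrite("pics/s8.png",cv2.resize(b,None,fx=8,fy=8,interpolation=cv2.INTER_NEAREST))
E
```

```text
[ 389.52130521 -444.74787602  112.09817645] [-9.00051520e+01  7.07203783e-03  8.66074518e+01] [ 1.13899415 -1.19520682 -2.05679261] [ 0.3291125  -0.13415231  0.51123625]
near tip [[231.3 178.9]]
far tip [[231.5 133.4]]
near bail [[203.4 177.6]]
far bail [[205.2 107.4]]
```

View pics/s8.png

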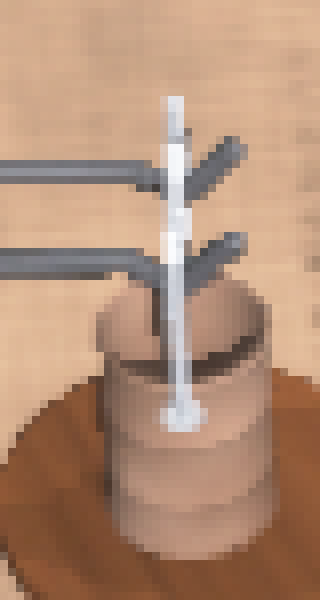

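```bash
python3 - <<'E'
from plan import *
a=np.array((389.5,-444.7,106.));b=a-95*np.array([.9982,-.0593,0])
plan([(a,86.6)]*2+[(p,86.6) for p in lin(a,b,9,True)]+[(b,86.6)],1)
E
```

```text
[[[0.0, 0.0075, 0.0], [0.0, 0.0, 0.0], 1], [[0.0, 0.0075, 0.0], [0.0, 0.0, 0.0], 1], [[0.0, 0.0075, 0.0041], [0.0, 0.0, 0.0], 1], [[0.0, 0.0075, 0.015], [0.0, 0.0, 0.0], 1], [[0.0, 0.0075, 0.0308], [0.0, 0.0, 0.0], 1], [[0.0, 0.0075, 0.0495], [0.0, 0.0, 0.0], 1], [[0.0, 0.0075, 0.0692], [0.0, 0.0, 0.0], 1], [[0.0, 0.0075, 0.088], [0.0, 0.0, 0.0], 1], [[0.0, 0.0075, 0.1038], [0.0, 0.0, 0.0], 1], [[0.0, 0.0075, 0.1147], [0.0, 0.0, 0.0], 1], [[0.0, 0.0075, 0.1188], [0.0, 0.0, 0.0], 1], [[0.0, 0.0075, 0.1188], [0.0, 0.0, 0.0], 1]]
```

>>> {"method": "apply_moves", "body": {"series": [[[0.0,0.0075,0.0],[0.0,0.0,0.0],1],[[0.0,0.0075,0.0],[0.0,0.0,0.0],1],[[0.0,0.0075,0.0041],[0.0,0.0,0.0],1],[[0.0,0.0075,0.015],[0.0,0.0,0.0],1],[[0.0,0.0075,0.0308],[0.0,0.0,0.0],1],[[0.0,0.0075,0.0495],[0.0,0.0,0.0],1],[[0.0,0.0075,0.0692],[0.0,0.0,0.0],1],[[0.0,0.0075,0.088],[0.0,0.0,0.0],1],[[0.0,0.0075,0.1038],[0.0,0.0,0.0],1],[[0.0,0.0075,0.1147],[0.0,0.0,0.0],1],[[0.0,0.0075,0.1188],[0.0,0.0,0.0],1],[[0.0,0.0075,0.1188],[0.0,0.0,0.0],1]]}}

```text
clock: 17.92
ee_pos: [294.7, -439.1, 106.0]
eef_rot: [-90.0, 0.0, 86.6]
wrist_force: [-0.7, 0.3, -1.2]
opening: 17.9
```

```bash
python3 look.py 9 190 210 275 180
```

```text
17.925 [ 294.65454847 -439.1322414   106.03363799] [-9.00053293e+01  4.56434765e-03  8.65980309e+01] [-0.6539259   0.31421871 -1.23275348] [ 0.01670353  0.00205555 -0.04684354] 17.851547187285618
```

View pics/l9.png

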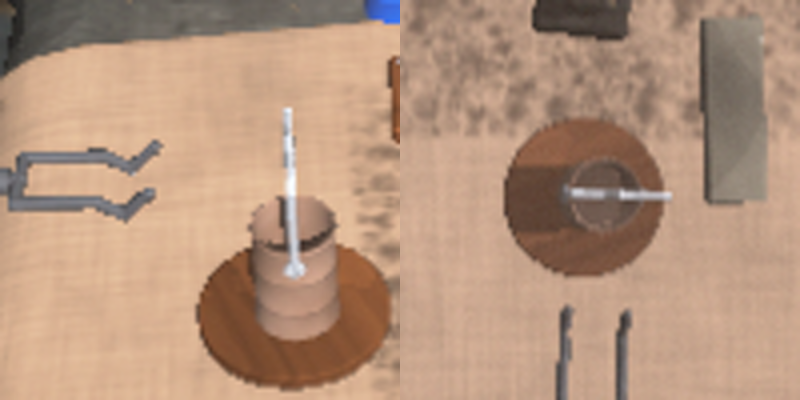

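```bash
python3 - <<'E'
from plan import *
p,r=load()
b=np.array((330,-280,106.))
plan([(q,86.6) for q in lin(p,b,7,True)],1)
c=np.array((442.5,-102,70.))
f=np.arange(1,11)/10;f=f*f*(3-2*f)
plan([(b+(c-b)*t,86.6-43*t) for t in f],1)
plan([(c,36),(c,28),(c,22.8),((442.5,-102,40),22.8),((442.5,-102,18),22.8),((442.5,-102,9),22.8),((442.5,-102,5),22.8),((442.5,-102,2.5),22.8)],1)
E
```

```text
[[[0.0111, 0.0, -0.0018], [0.0, 0.0, 0.0], 1], [[0.0399, 0.0, -0.0064], [0.0, 0.0, 0.0], 1], [[0.0792, 0.0, -0.0127], [0.0, 0.0, 0.0], 1], [[0.122, 0.0, -0.0196], [0.0, 0.0, 0.0], 1], [[0.1612, 0.0, -0.0259], [0.0, 0.0, 0.0], 1], [[0.19, 0.0, -0.0306], [0.0, 0.0, 0.0], 1], [[0.2011, 0.0, -0.0323], [0.0, 0.0, 0.0], 1]]
[[[0.0065, 0.0013, -0.0036], [0.0, 0.0268, 0.0], 1], [[0.024, 0.0047, -0.0133], [0.0, 0.0994, 0.0], 1], [[0.0498, 0.0097, -0.0275], [0.0, 0.2064, 0.0], 1], [[0.0811, 0.0159, -0.0448], [0.0, 0.3364, 0.0], 1], [[0.1152, 0.0225, -0.0636], [0.0, 0.4778, 0.0], 1], [[0.1493, 0.0292, -0.0825], [0.0, 0.6192, 0.0], 1], [[0.1807, 0.0353, -0.0998], [0.0, 0.7492, 0.0], 1], [[0.2065, 0.0403, -0.114], [0.0, 0.8562, 0.0], 1], [[0.224, 0.0438, -0.1237], [0.0, 0.9288, 0.0], 1], [[0.2305, 0.045, -0.1272], [0.0, 0.9556, 0.0], 1]]
[[[0.0, 0.0, -0.0001], [0.0, 0.1689, 0.0], 1], [[0.0, 0.0, -0.0001], [0.0, 0.3467, 0.0], 1], [[0.0, 0.0, -0.0001], [0.0, 0.4622, 0.0], 1], [[0.0, 0.0375, -0.0001], [0.0, 0.4622, 0.0], 1], [[0.0, 0.065, -0.0001], [0.0, 0.4622, 0.0], 1], [[0.0, 0.0763, -0.0001], [0.0, 0.4622, 0.0], 1], [[0.0, 0.0813, -0.0001], [0.0, 0.4622, 0.0], 1], [[0.0, 0.0844, -0.0001], [0.0, 0.4622, 0.0], 1]]
```

>>> {"method": "apply_moves", "body": {"series": [[[0.0111,0.0,-0.0018],[0.0,0.0,0.0],1],[[0.0399,0.0,-0.0064],[0.0,0.0,0.0],1],[[0.0792,0.0,-0.0127],[0.0,0.0,0.0],1],[[0.122,0.0,-0.0196],[0.0,0.0,0.0],1],[[0.1612,0.0,-0.0259],[0.0,0.0,0.0],1],[[0.19,0.0,-0.0306],[0.0,0.0,0.0],1],[[0.2011,0.0,-0.0323],[0.0,0.0,0.0],1],[[0.2011,0.0,-0.0323],[0.0,0.0,0.0],1]]}}

```text
clock: 19.02
ee_pos: [330.2, -279.9, 106.1]
eef_rot: [-90.0, 0.0, 86.7]
wrist_force: [-0.7, -0.3, -1.6]
opening: 18.1
```

>>> {"method": "apply_moves", "body": {"series": [[[0.0065,0.0013,-0.0036],[0.0,0.0268,0.0],1],[[0.024,0.0047,-0.0133],[0.0,0.0994,0.0],1],[[0.0498,0.0097,-0.0275],[0.0,0.2064,0.0],1],[[0.0811,0.0159,-0.0448],[0.0,0.3364,0.0],1],[[0.1152,0.0225,-0.0636],[0.0,0.4778,0.0],1],[[0.1493,0.0292,-0.0825],[0.0,0.6192,0.0],1],[[0.1807,0.0353,-0.0998],[0.0,0.7492,0.0],1],[[0.2065,0.0403,-0.114],[0.0,0.8562,0.0],1],[[0.224,0.0438,-0.1237],[0.0,0.9288,0.0],1],[[0.2305,0.045,-0.1272],[0.0,0.9556,0.0],1],[[0.2305,0.045,-0.1272],[0.0,0.9556,0.0],1]]}}

```text
clock: 20.4
ee_pos: [442.5, -102.2, 69.9]
eef_rot: [-90.0, 0.0, 43.6]
wrist_force: [-0.5, 0.0, -2.2]
opening: 18.4
```

>>> {"method": "apply_moves", "body": {"series": [[[0.0,0.0,-0.0001],[0.0,0.1689,0.0],1],[[0.0,0.0,-0.0001],[0.0,0.3467,0.0],1],[[0.0,0.0,-0.0001],[0.0,0.4622,0.0],1],[[0.0,0.0375,-0.0001],[0.0,0.4622,0.0],1],[[0.0,0.065,-0.0001],[0.0,0.4622,0.0],1],[[0.0,0.0763,-0.0001],[0.0,0.4622,0.0],1],[[0.0,0.0813,-0.0001],[0.0,0.4622,0.0],1],[[0.0,0.0844,-0.0001],[0.0,0.4622,0.0],1],[[0.0,0.0844,-0.0001],[0.0,0.4622,0.0],1],[[0.0,0.0844,-0.0001],[0.0,0.4622,0.0],1]]}}

```text
clock: 21.65
ee_pos: [442.8, -102.1, 2.9]
eef_rot: [-90.0, -0.0, 22.8]
wrist_force: [-0.4, -1.2, -0.7]
opening: 18.0
```

```bash
python3 look.py 10 210 170 180 190
```

```text
21.65 [ 442.75172406 -102.08023675    2.85525229] [-9.00249544e+01 -2.90604512e-02  2.28050392e+01] [-0.39299886 -1.17357492 -0.68114941] [-0.01783729  0.04445738 -0.04275665] 18.00154834090763
```

View pics/l10.png

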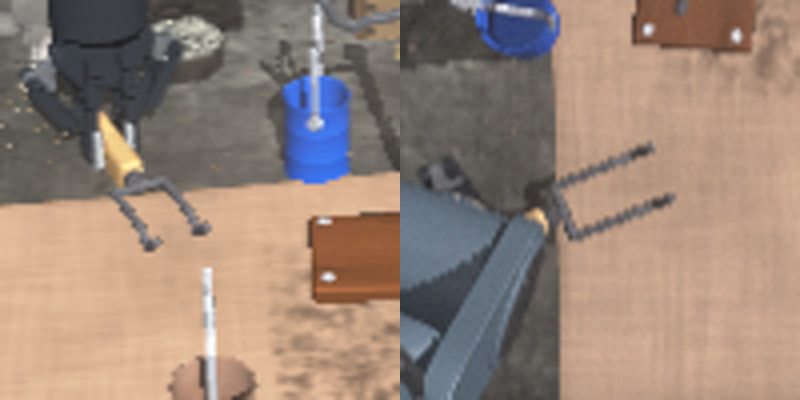

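>>> {"method": "apply_moves", "body": {"series": [[[0,0.0006,0],[0,0,0],0.6],[[0,0.0006,0],[0,0,0],0.3],[[0,0,0],[0,0,0],0],[[0,0,0],[0,0,0],0],[[0,0,0],[0,0,0],0],[[0,0,0],[0,0,0],0]]}}

```text
clock: 22.5
ee_pos: [442.5, -102.0, 2.5]
eef_rot: [-90.0, -0.0, 22.8]
wrist_force: [-0.9, -0.2, 0.2]
opening: 85.3
```

>>> {"method": "apply_moves", "body": {"series": [[[0,-0.02,0],[0,0,0],0],[[0,-0.06,0],[0,0,0],0],[[0,-0.12,0],[0,0,0],0],[[0,-0.18,0],[0,0,0],0],[[0,-0.22,0],[0,0,0],0],[[0,-0.22,0],[0,0,0],0],[[0,-0.22,0],[0,0,0],0]]}}

```text
clock: 23.38
ee_pos: [442.1, -101.9, 178.4]
eef_rot: [-90.0, 0.0, 22.8]
wrist_force: [-0.5, 0.2, -0.3]
opening: 85.6
```

```bash
python3 - <<'E'
from bench import *
import cv2
s=sense();print(s["clock"],s["ee_pos"],s["opening"])
for n in ["side","top","wrist"]:
    c=capture(n); cv2.imwrite(f"pics/{n}_f.png",c["pixels"][:,:,::-1])
a=cv2.imread("pics/top_f.png"); b=cv2.imread("pics/side_f.png")
cv2.imwrite("pics/topcf.png",cv2.resize(a[130:270,160:380],None,fx=3.6,fy=3.6,interpolation=cv2.INTER_CUBIC))
cv2.imwrite("pics/sidecf.png",cv2.resize(b[170:340,215:355],None,fx=3.5,fy=3.5,interpolation=cv2.INTER_CUBIC))
E
```

```text
23.375 [ 442.08297354 -101.86836888  178.38098578] 85.58863867830577
```

View pics/topcf.png

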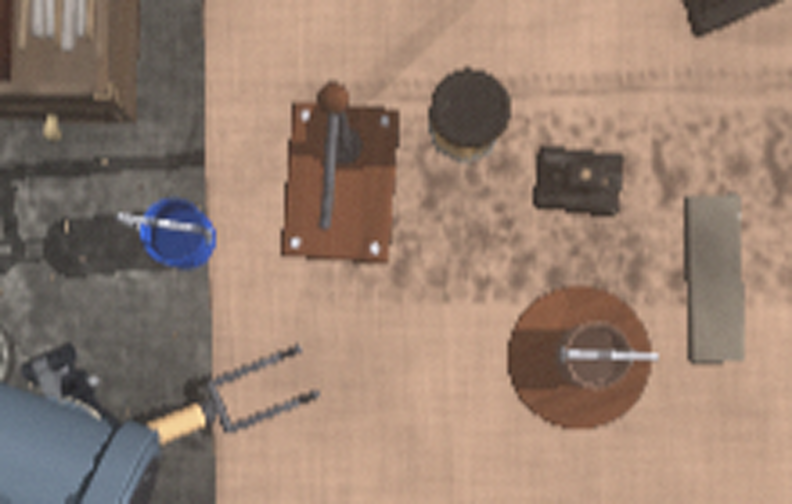

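View pics/sidecf.png

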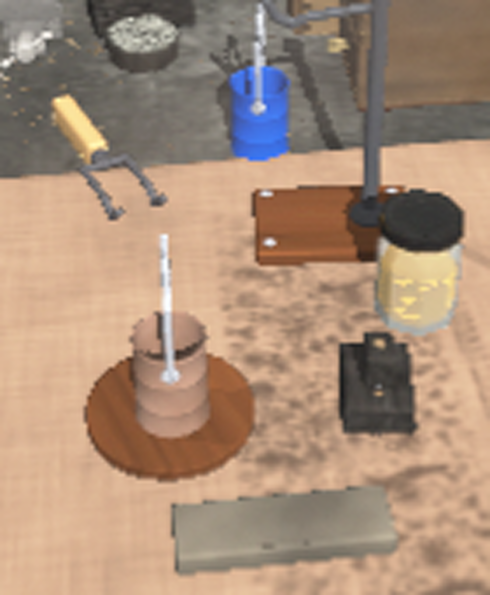

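View pics/wrist_f.png

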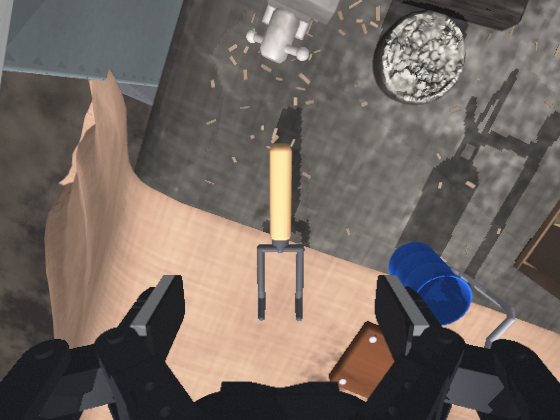

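```bash
python3 - <<'E'
from h import *
from bench import *
c=capture("top");k=3.6
f=lambda x,y:(160+x/k-.4,130+y/k-.4)
print(onplane(c,[f(598,355)],84),onplane(c,[f(579,357)],14))
print(close_job())
E
```

```text
[[ 510.5268765  -455.50108329   84.        ]] [[ 509.13146665 -449.9640155    14.        ]]
the job is handed in; nothing more can be done
None
```

I gripped the fork by its handle, slid the prongs under the pail's bail on both sides of the hook, and lifted the pail about 42 mm to clear the hook. I carried it to the round board, set it down at about 30 mm/s, and drew the fork out. The fork went back flat, right way up, close to where it was found. The job was handed in at about 23.4 s of the 61 s allowed; `close_job` reported no verdict.

**Last checks:**
- **Pail:** it stands upright on the board, about 6 mm from the centre in the top view.
- **Fork:** it lies flat, with its tips clear of the board and the pail.
- **Bystanders:** the jar, printing block, whetstone and blue look-alike appear unmoved in the before and after pictures. I compared these by eye and did not measure them.

**Readings that disagreed:**
- **Board centre:** the side view put it about 9 mm from the top view. The side outline includes the board's edge, so I used the top view.
- **Wrist torque:** it swung briefly to about ±0.7 N m just after the pail was set down, and was near zero again once the fork was drawn out. The pictures showed no contact between the fork and the pail.

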